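# Show the back of a painted tile to the camera with a mirror

### The job

Take the hand mirror by its handle out of its wooden stand and hold it up in the air over the ring of the photo jig, level with the camera lens, turned so that in the middle of the glass the camera sees the red dot on the back of the blue tile. Finish while still holding the mirror there, motionless and carried by the gripper alone. Do not touch the tiles or the jig, and leave the brush cup, the green jar and the wooden pastel box where they are.

Things in the scene. Friction and masses are not known exactly. Their poses are not given: they have to be found in the camera images.
- handle (a point): Grip point of the hand mirror (loose, about 0.16 kg): centre of its upright orange handle, a square bar 20 x 20 mm and 87 mm long (from 45 mm below to 42 mm above this point). It can be pinched across either pair of faces. Axes are the mirror's: z up along the handle, x out of the glass (the way the mirror looks), y across the glass. At the start the mirror stands upright in its stand with this point 139 mm above the table.
- glass (a point): Centre of the reflecting glass (78 x 78 mm) on the +x face of the mirror's black frame, which is 88 x 88 mm and 10 mm thick; the other face is plain black. Lies 89 mm below and 5 mm in front (+x) of the handle point; x axis is the normal out of the glass, z up along the handle.
- stand: Light wooden slot stand of the mirror, fixed, on the table: 104 mm long (y), 30 mm wide, 36 mm high on a foot 60 mm wide; origin under its centre. The mirror's frame stands loosely in its slot (18 x 92 mm, floor 6 mm above the table, so 30 mm deep) and is drawn straight up.
- spot (a point): Where the mirror is to be held: a point in the air 120 mm above the table, straight above the centre of the black and white ring (76 mm across, 4 mm high) of the photo jig, level with the lens and the dot. The jig is fixed to the table; three flat aluminium bars 3 mm high run from the ring to the camera and to the two tiles. x points to the camera, y to the left tile's side, z up.
- lens (a point): Front of the lens of the jig's small grey camera on its post, 266 mm from the spot along the spot's x axis and level with it; the camera looks back along -x at the spot. Top of the camera 142 mm above the table.
- dot (a point): The red dot, 24 mm across, in the centre of the back of the blue tile, facing the spot's side (-x), 220 mm from the spot, 42 degrees left or right of the camera's direction, 120 mm above the table. Axes as the jig's.
- blue_tile: Blue-rimmed white painted tile, upright on a wooden foot, fixed: 100 x 100 x 8 mm, its top 170 mm above the table; front to +x (camera's side), back with the red dot to -x. Origin on the table under the middle of its back. It stands on the jig's left (+y) or right (-y) place.
- yellow_tile: The same tile with a yellow rim, plain yellow at the back, fixed on the jig's other place. Origin as for the blue tile. Not the one to show.
- jig: The photo jig with its camera, fixed. Origin on the table at the centre of the ring; x points to the camera.
- aim_left (a point): Point in the air, level with the lens, on the line from lens to dot where the bisector of the angle lens-spot-dot cuts it, for the blue tile on the left (+y) place. With the glass at the spot and its normal through this point, the camera sees the dot in the middle of the glass. Without meaning when the blue tile is on the right.
- aim_right (a point): The same point for the blue tile on the right (-y) place. Without meaning when the blue tile is on the left.
- brush_cup: Bystander, loose: brown cup 68 mm across and 95 mm high with three brushes standing up to 180 mm; origin under its centre. Stands on the opposite side from the mirror's stand.
- green_jar: Bystander, loose: green jar with white cap, 52 mm across, 55 mm high; origin under its centre.
- pastel_box: Bystander, loose: closed wooden box 70 x 110 x 22 mm; origin under its centre.
- mirror: The hand mirror as a whole, 175 mm tall; origin under the middle of the frame's lower edge, 133 mm below the handle point.
Things that resemble listed ones, but are neither listed nor needed, are in the scene too. Leave any yellow look-alike of the mirror alone.

How it is judged:
By the outcome, as a careful person would: the job done as asked, in the order asked, and still so for the second after the job is handed in, while the arm keeps its last pose, push and grip.
It also fails if it takes over 40 s, if anything falls off the work surface, if the arm or the gripper's body presses on something with over 40 N, if the wrist force passes 120 N, or if a joint passes its speed limit or range.

### The arm

A 6-joint arm with a two-finger parallel gripper is mounted at the origin on the work surface. World frame = base frame: x ahead of the robot, y to its left, z up, the work surface at z = 0. Lengths are in m, angles in rad, forces in N, time in s.
With the tool pointing down it reaches from about 0.35 to 0.975 m from the base axis. Payload 4.9 kg.
Tool frame: the origin (TCP) lies where the fingers leave the gripper's body, on its centre line; the fingertips stand 73 mm ahead of it and the grasp point (between the pads) lies 54 mm ahead of it; x points along the fingers, z is the direction in which the jaws open and shut, and the axes are right-handed (so a half turn about x gives the same grasp; the last joint's range is limited). The gripper opens to 85 mm and grips with 20 to 120 N. Pads are 22 mm wide; open, the fingers measure 114 mm over their backs; the gripper's body (76 mm by 85 mm) begins 54 mm behind the grasp point. The pads swing forward as they close: fully open they stand 13 mm farther back than shut.
Start: joints at [-1.427, 0.053, 1.613, -0, 1.476, -0.119], TCP at [0.162, -0.604, 0.304] pointing down, gripper open.
Joint ranges: [-3.01, 3.01], [-1.01, 2.22], [0.06, 2.58], [-1.02, 4.17], [0.09, 2.62], [-3.14, 3.14]. Speed limits (rad/s): [2.57, 2.57, 3.14, 3.14, 3.14, 3.14].

### API

Orientations are given as a unit quaternion [w, x, y, z].
In Python, from plant import monitor, eyes, bot gives the robot as it stands.
- The arm moves only by the tool step_arm, never from a script. Its argument "commands" is a list of rows, each a list of 3 entries, a list of its own where there are three numbers: the shift along the tool's x, y, z each as a share of 50 cm, from -1 to 1, then the turn, a rotation vector about the tool's x, y, z each as a share of 90 degrees, from -1 to 1, then the opening, from -1 (shut) to 1 (fully open). In form: [[[dx, dy, dz], [rx, ry, rz], fingers], ...]. A call has 1 to 12 rows; each row is the pose to reach, as a shift and turn from the pose commanded when the call began, along the tool's axes at that moment; what a row does not reach only later rows make up. A row lasts 1/10 s, in which the tool goes at most 50 mm and 8.59 degrees, less where a joint would pass 70% of its speed; a pose out of reach is approached as far as the arm can. A call with a number of a shift or a turn outside -1 to 1 is refused whole. A call with a gripper value outside its range is refused whole. The fingers move at their own pace and stop on an object; the grip force is fixed at half the most. Time passes only in rows, so rows that repeat a pose let the fingers close. It gives the time, the measured TCP pose, the force and the opening at its end, in the units of the state.
- monitor.read_state(): the state, without advancing time (a new reading comes with each control period).
- eyes.read_camera(name): name is "scene" or "top" or "wrist"; returns a dict with "frame" (480x640x3 uint8, red, green, blue), "range_z" (480x640 float32, m along the optical axis (not along the pixel's ray), 0 where there is no reading), "fovy" (degrees; the focal length in pixels is half the picture's height over the tangent of half this angle, whatever the lens; pixels are square), "cx", "cy" (the principal point, pixels), "extrinsics" (4x4, takes a point from world to camera coordinates). Camera axes: x right, y up, looking along -z (the intrinsics and any distortion apply to the point x, -y, -z); pixel columns grow to the right and rows downward; lengths in m; the calibration is good to about 2 mm. A picture is of the moment at which its call begins.
- bot.close_job(): hands the job in, once; it reports no verdict.
The state is a dict: "t": time; "joints": joint angles; "joint_velocities": joint speeds; "effort": joint torques, N m; "position": TCP position; "eef_rot": TCP orientation; "contact_force": force on the tool from outside, world axes, zero at the start; "moment": the same for the moment, N m; "width": finger opening in m.
Only numpy, scipy, OpenCV 4.12 (cv2) and the standard library are available. Lean on these libraries where they do the work, as an engineer would, in place of code of your own. Each camera call takes 0.05 s, during which the arm holds its last target.

## Working session

There is one attempt and no reset: what is moved stays moved. The work goes in short steps, Python scripts to look and compute and a tool call to move; the robot and the scene stay as the last step left them, time stands still between calls to the robot, and variables do not carry over. Pictures are saved under pics/ and viewed, and the job is handed in when it is done.

Besides the shell and the picture viewer there is one more tool, called as a command line: name --argument value ..., lists and objects as JSON in quotes. step_arm: Moves the arm, as the interface text tells. Its arguments: {"type":"object","properties":{"commands":{"type":"array","items":{"type":"array"}}},"required":["commands"]}

```bash
ls; mkdir -p pics
python3 - <<'E'
from plant import monitor, eyes, bot
import cv2,numpy as np
s=monitor.read_state();print(s)
for n in ["scene","top"]:
    c=eyes.read_camera(n);cv2.imwrite(f"pics/{n}0.png",c["frame"][:,:,::-1]);print(n,c["fovy"],c["cx"],c["cy"],c["extrinsics"].round(4).tolist(),[k for k in c])
    np.savez(f"{n}0.npz",**c)
E
```

```text
pics
{'t': 0.0, 'joints': array([-1.42699118e+00,  5.33638386e-02,  1.61428735e+00,  9.34899981e-06,
        1.47600688e+00, -1.19029674e-01]), 'joint_velocities': array([ 0.0001143 ,  0.0007209 , -0.0003232 ,  0.00061554,  0.00048538,
       -0.00074256]), 'effort': array([ 9.73575737e-06, -3.93680978e+01, -3.70175207e+01, -5.16962098e-05,
        6.98417585e-03,  1.54256179e-05]), 'position': array([ 0.162303  , -0.60306854,  0.30266251]), 'eef_rot': array([ 0.5606874 ,  0.43068114,  0.56172823, -0.42965659]), 'contact_force': array([-0.36980918, -0.04387431, -0.52951038]), 'moment': array([ 0.03495779, -0.01764989, -0.02912551]), 'width': 0.08521863949061506}
scene 51.02226517700986 326.5219221466734 248.4008266875396 [[-0.7925, 0.6097, -0.0127, 0.4613], [-0.3783, -0.4751, 0.7945, 0.1408], [0.4784, 0.6345, 0.6071, -1.4386], [0.0, 0.0, 0.0, 1.0]] ['frame', 'range_z', 'fovy', 'cx', 'cy', 'extrinsics']
top 49.996854279853785 316.40585370939755 229.68309628469692 [[-0.0018, -0.9999, 0.0121, 0.0005], [0.9904, -0.0001, 0.1384, -0.6149], [-0.1384, 0.0122, 0.9903, -1.2518], [0.0, 0.0, 0.0, 1.0]] ['frame', 'range_z', 'fovy', 'cx', 'cy', 'extrinsics']
```

View pics/scene0.png

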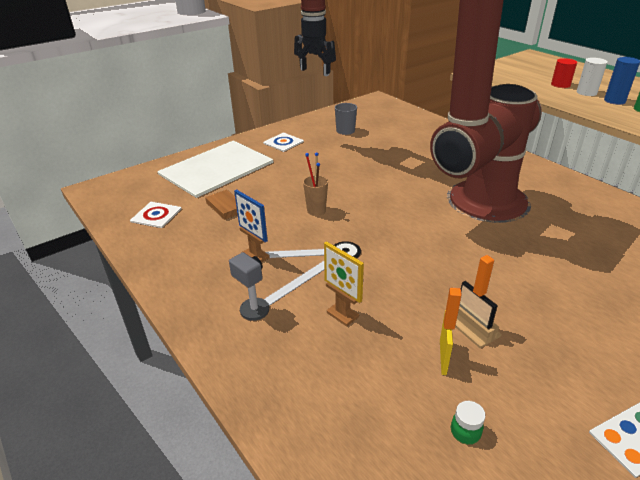

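View pics/top0.png

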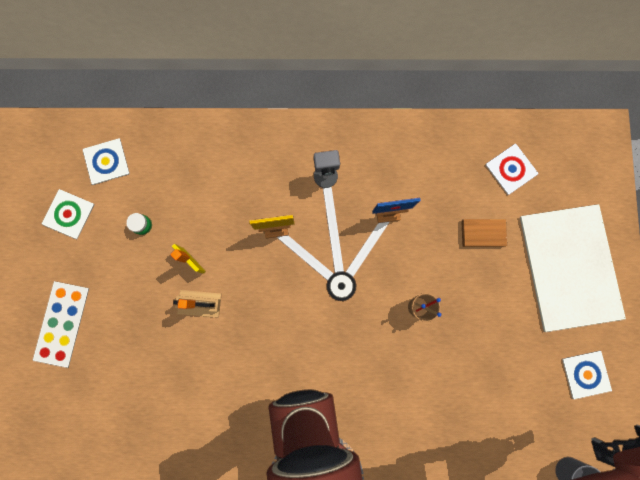

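```bash
cat > h.py <<'E'
import numpy as np,cv2
def load(n): return dict(np.load(n))
def P(c,u,v,z=None):
    f=240/np.tan(np.radians(float(c["fovy"]))/2);E=c["extrinsics"];R,t=E[:3,:3],E[:3,3]
    d=R.T@np.array([(u-c["cx"])/f,-(v-c["cy"])/f,-1.]);o=-R.T@t
    if z is None: return o+d*float(c["range_z"][int(round(v)),int(round(u))])
    return o+d*(z-o[2])/d[2]
def cloud(c):
    f=240/np.tan(np.radians(float(c["fovy"]))/2);E=c["extrinsics"];R,t=E[:3,:3],E[:3,3]
    v,u=np.mgrid[:480,:640];r=c["range_z"]
    p=np.stack([(u-c["cx"])/f*r,-(v-c["cy"])/f*r,-r],-1)
    return (p-t)@R
def proj(c,X):
    f=240/np.tan(np.radians(float(c["fovy"]))/2);E=c["extrinsics"];q=E[:3,:3]@X+E[:3,3]
    return float(c["cx"])-f*q[0]/q[2], float(c["cy"])+f*q[1]/q[2]
E
python3 - <<'E'
from h import *
for n,(x,y,w,h) in dict(top=(140,220,110,110),scene=(410,240,110,150)).items():
    c=load(n+"0.npz");cv2.imwrite(f"pics/crop_{n}.png",cv2.resize(c["frame"][y:y+h,x:x+w,::-1],None,fx=5 if n=="top" else 4,fy=5 if n=="top" else 4,interpolation=cv2.INTER_CUBIC))
    X=cloud(c);hsv=cv2.cvtColor(c["frame"],cv2.COLOR_RGB2HSV)
    m=((hsv[...,0]<14)&(hsv[...,1]>190)&(hsv[...,2]>120)&(X[...,2]>.08)&(X[...,2]<.25)).astype(np.uint8)
    k,l,st,ce=cv2.connectedComponentsWithStats(m)
    for i in range(1,k):
        if st[i,4]>20: p=X[l==i];print(n,st[i],ce[i],p.min(0).round(4),p.max(0).round(4),np.median(p,0).round(4))
E
```

```text
top [183 300  12   9  47] [189.9787234  303.95744681] [0.4224 0.2856 0.1058] [0.44   0.295  0.1821] [0.4309 0.2872 0.1442]
scene [556  59  21  10 165] [566.23030303  63.06666667] [-1.0402 -0.4387  0.0811] [-0.9458 -0.3548  0.102 ] [-0.9811 -0.392   0.0965]
scene [307 157   8  30  51] [310.56862745 171.45098039] [ 0.4211 -0.2694  0.0808] [ 0.437  -0.2589  0.1674] [ 0.4307 -0.2644  0.126 ]
scene [246 212   7  10  41] [248.82926829 216.24390244] [ 0.6604 -0.1989  0.1088] [ 0.6662 -0.178   0.1326] [ 0.6632 -0.1886  0.1195]
scene [473 256  21  40 463] [482.72354212 276.81641469] [0.4198 0.2851 0.0955] [0.4417 0.3067 0.1823] [0.4373 0.3011 0.1412]
scene [444 288  17  41 431] [451.70069606 309.73085847] [0.5268 0.3039 0.0897] [0.5524 0.3282 0.1753] [0.5456 0.32   0.1375]
```

View pics/crop_top.png

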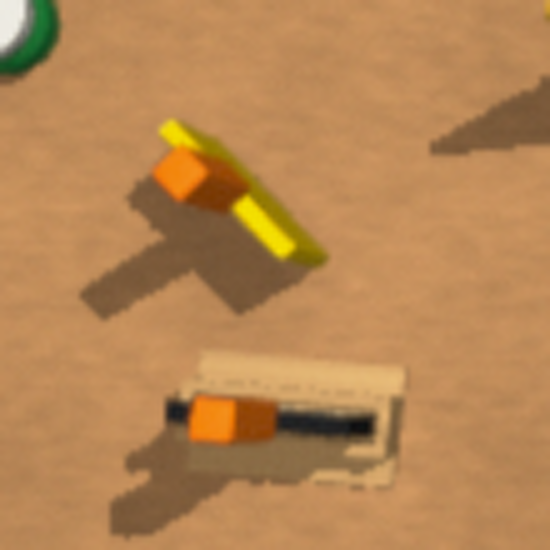

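View pics/crop_scene.png

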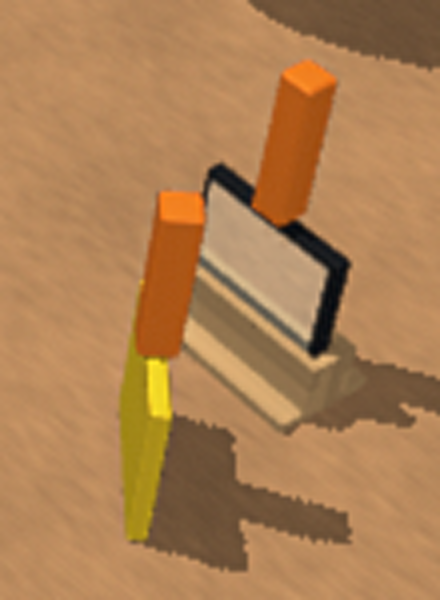

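Run:
```python
from h import *
s=load("scene0.npz");t=load("top0.npz");X=cloud(s);T=cloud(t)
hs=cv2.cvtColor(s["frame"],cv2.COLOR_RGB2HSV);ht=cv2.cvtColor(t["frame"],cv2.COLOR_RGB2HSV)
# glass plane from scene, region
u,v=np.meshgrid(range(640),range(480))
m=(u>458)&(u<500)&(v>278)&(v<335)&(hs[...,1]<90)&(hs[...,2]>120)&(X[...,2]>.035)
p=X[m];print("glass n",len(p),p.min(0),p.max(0))
c0=p.mean(0);U,S,V=np.linalg.svd(p-c0);print("plane",c0,V[2],S/np.sqrt(len(p)))
# black frame pts z>.03
for n,Y,h,b in(("s",X,hs,(455,500,275,335)),("t",T,ht,(165,225,290,315))):
    m=(u>b[0])&(u<b[1])&(v>b[2])&(v<b[3])&(h[...,2]<60)&(Y[...,2]>.08)&(Y[...,2]<.1)
    q=Y[m];d=q[:,:2]-q[:,:2].mean(0);w=np.linalg.svd(d,full_matrices=False)[2][0];print(n,"frame top",len(q),q.mean(0),"dir",w,np.degrees(np.arctan2(w[1],w[0])),np.ptp(d@w))
# handle faces
for b in((470,500,256,300),):
    m=(u>b[0])&(u<b[1])&(v>b[2])&(v<b[3])&(hs[...,0]<14)&(hs[...,1]>190)&(X[...,2]>.1)&(X[...,2]<.175)
    q=X[m][:,:2];r=cv2.minAreaRect(q.astype(np.float32)*1000);print("handle scene",r)
m=(u>178)&(u<200)&(v>298)&(v<315)&(ht[...,0]<18)&(ht[...,1]>190)&(T[...,2]>.176)
print("handle top",m.sum(),T[m].mean(0),cv2.minAreaRect(T[m][:,:2].astype(np.float32)*1000))
# ring: contours dark in top near 341,286
g=cv2.cvtColor(t["frame"],cv2.COLOR_RGB2GRAY);
m=((g<70)&(np.hypot(u-341,v-286)<22)).astype(np.uint8)
for c in cv2.findContours(m,0,2)[0]:
    if len(c)>20:
        e=cv2.fitEllipse(c);print("ring top",e,P(t,*e[0],.004))
g=cv2.cvtColor(s["frame"],cv2.COLOR_RGB2GRAY)
m=((g<70)&(np.hypot(u-347,v-251)<25)).astype(np.uint8)
for c in cv2.findContours(m,0,2)[0]:
    if len(c)>20:
        e=cv2.fitEllipse(c);print("ring scene",e,P(s,*e[0],.004))
cv2.imwrite("pics/jt.png",cv2.resize(t["frame"][140:310,240:440,::-1],None,fx=4,fy=4,interpolation=2)[:600,:800])
cv2.imwrite("pics/js.png",cv2.resize(s["frame"][180:330,220:380,::-1],None,fx=4,fy=4,interpolation=2))
```

```text
glass n 195 [0.4279867  0.25633366 0.03503746] [0.43894573 0.33318475 0.08921065]
plane [0.43394    0.29297243 0.05604514] [ 0.9956126  -0.09310171 -0.00936073] [0.02533081 0.01687515 0.00112792]
s frame top 142 [0.43179203 0.30342455 0.09167802] dir [0.09169476 0.99578716] 84.73888734074458 0.08793072561598832
t frame top 58 [0.43038284 0.27893    0.09365577] dir [-0.09220298 -0.99574023] -95.29035568345492 0.08457718694562291
handle scene ((435.0029296875, 298.7822265625), (14.554659843444824, 24.725011825561523), 35.882225036621094)
handle top 74 [0.43248105 0.29540224 0.1804653 ] ((432.1709899902344, 296.02301025390625), (19.007064819335938, 19.000844955444336), 81.75501251220703)
ring top ((340.8746337890625, 285.9290466308594), (27.713232040405273, 28.076086044311523), 118.235107421875) [ 0.47532646 -0.06281588  0.004     ]
ring scene ((340.4128112792969, 271.9732971191406), (4.628368854522705, 9.265271186828613), 137.22344970703125) [ 0.53562147 -0.006616    0.004     ]
ring scene ((346.51910400390625, 249.93756103515625), (16.92020034790039, 25.818561553955078), 97.50071716308594) [ 0.47038087 -0.06344884  0.004     ]
```

View pics/jt.png

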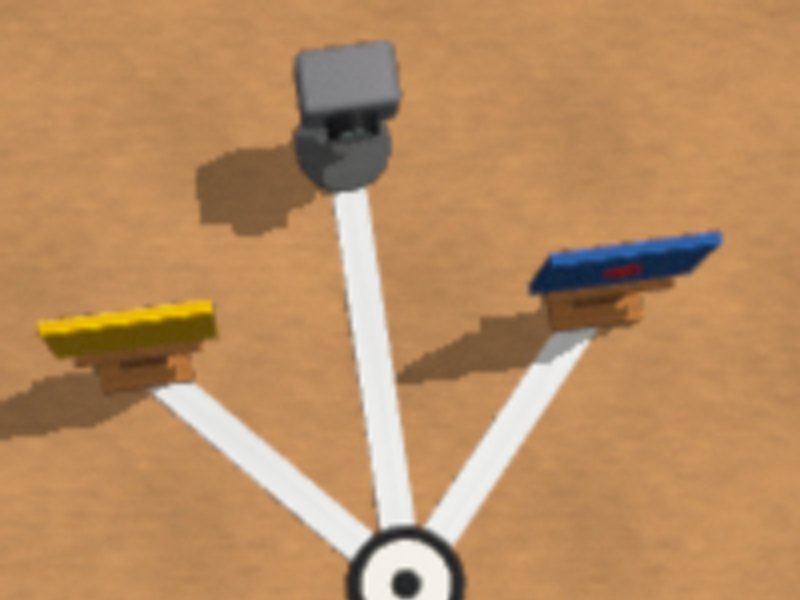

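View pics/js.png

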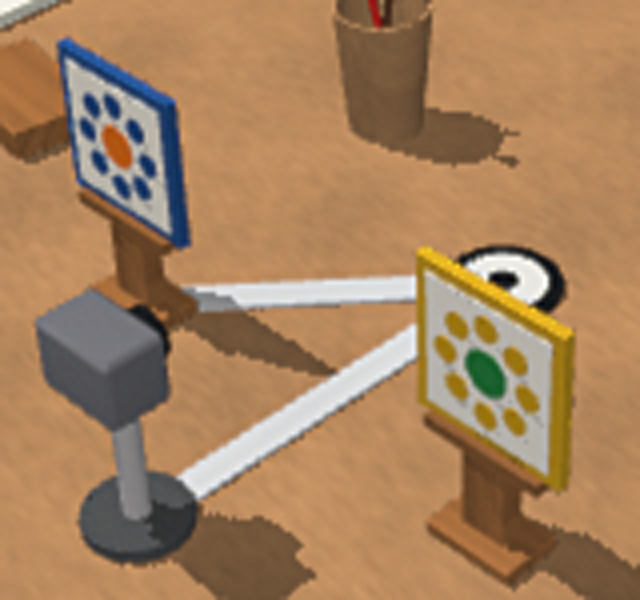

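Run:
```python
from h import *
s=load("scene0.npz");t=load("top0.npz");X=cloud(s);T=cloud(t)
hs=cv2.cvtColor(s["frame"],cv2.COLOR_RGB2HSV);ht=cv2.cvtColor(t["frame"],cv2.COLOR_RGB2HSV)
u,v=np.meshgrid(range(640),range(480))
def wc(c,h,cx,cy,r):
    m=(np.hypot(u-cx,v-cy)<r);g=cv2.cvtColor(c["frame"],cv2.COLOR_RGB2GRAY).astype(float);w=np.clip(150-g,0,None)*m
    return (u*w).sum()/w.sum(),(v*w).sum()/w.sum()
q=wc(t,ht,341.5,286,7);rt=P(t,*q,.004);print("dot top",q,rt)
q=wc(s,hs,346,250,5);print("dot scene",q,P(s,*q,.004))
def bar(c,h,box,C):
    m=(u>box[0])&(u<box[1])&(v>box[2])&(v<box[3])&(h[...,1]<45)&(h[...,2]>180)
    p=np.array([P(c,a,b,.003) for a,b in zip(u[m],v[m])])[:,:2]
    vx,vy,x0,y0=cv2.fitLine(p.astype(np.float32),2,0,.01,.01).ravel()
    off=(C[0]-x0)*vy-(C[1]-y0)*vx
    return len(p),np.degrees(np.arctan2(vy,vx)),off
print("cam bar top",bar(t,ht,(322,345,190,268),rt))
print("yel bar top",bar(t,ht,(280,328,238,275),rt));print("blue bar top",bar(t,ht,(350,390,224,272),rt))
print("cam bar scene",bar(s,hs,(268,323,264,301),rt))
print("blue bar scene",bar(s,hs,(272,322,245,262),rt))
# tiles top edge and camera
for n,(b,h0,h1) in dict(blue=((370,425,192,220),100,125),yel=((248,298,210,235),20,32)).items():
    for nm,c,Y,h in(("t",t,T,ht),):
        m=(u>b[0])&(u<b[1])&(v>b[2])&(v<b[3])&(h[...,0]>h0)&(h[...,0]<h1)&(h[...,1]>120)&(Y[...,2]>.163)&(Y[...,2]<.178)
        p=Y[m];print(n,len(p),p.mean(0),cv2.minAreaRect(p[:,:2].astype(np.float32)*1000))
m=(u>310)&(u<342)&(v>148)&(v<172)&(T[...,2]>.137)&(T[...,2]<.148);print("camtop",T[m].mean(0),cv2.minAreaRect(T[m][:,:2].astype(np.float32)*1000))
m=(u>375)&(u<420)&(v>195)&(v<218)&((ht[...,0]<8)|(ht[...,0]>172))&(ht[...,1]>150)&(T[...,2]>.1);print("red dot",m.sum(),T[m].mean(0) if m.any() else 0)
```

```text
dot top (np.float64(340.9762594093804), np.float64(285.6780544296468)) [ 0.47596353 -0.06308095  0.004     ]
dot scene (np.float64(345.43704554152316), np.float64(249.4630692690394)) [ 0.47125839 -0.06662565  0.004     ]
cam bar top (669, np.float32(7.3350935), np.float64(0.0013970649647938732))
yel bar top (462, np.float32(50.670277), np.float64(-0.001511270581001603))
blue bar top (424, np.float32(-35.213562), np.float64(0.0011222714245243612))
cam bar scene (464, np.float32(7.9174633), np.float64(-0.0021159704068880007))
blue bar scene (255, np.float32(-35.195683), np.float64(-0.0018278028733230492))
blue 135 [ 0.66031364 -0.18478739  0.16929846] ((660.83154296875, -185.85049438476562), (6.792600154876709, 97.41777801513672), 7.7718963623046875)
yel 161 [0.62161552 0.10448436 0.16961035] ((621.9351806640625, 104.50591278076172), (8.10693359375, 96.76557159423828), 7.5619730949401855)
camtop [ 0.77000466 -0.02310783  0.14181486] ((766.1967163085938, -23.776775360107422), (50.135414123535156, 59.06968307495117), 8.439704895019531)
red dot 11 [ 0.65721708 -0.18703931  0.12198978]
```

Run:
```python
from plant import monitor
from scipy.spatial.transform import Rotation as R
import numpy as np
s=monitor.read_state();q=s["eef_rot"];M=R.from_quat(q[[1,2,3,0]]).as_matrix();print(M.round(3))
for y in (84.7-180,84.7):
    a=np.radians(y);z=np.array([np.cos(a),np.sin(a),0]);x=np.array([0,0,-1.]);D=np.stack([x,np.cross(z,x),z],1)
    rv=R.from_matrix(M.T@D).as_rotvec(degrees=True);d=M.T@(np.array([.432,.2955,.32])-s["position"]);print(y,rv/90,d/.5, np.degrees(np.arctan2(M[1,2],M[0,2])))
```

```text
[[-0.     0.966  0.26 ]
 [ 0.002  0.26  -0.966]
 [-1.     0.    -0.002]]
-95.3 [ 2.26208571e-01 -1.24952824e-03  5.14855002e-05] [-0.03115907  0.98777195 -1.59539106] -74.94120738187739
84.7 [-1.77379059e+00 -7.24904308e-05 -1.75930777e-03] [-0.03115907  0.98777195 -1.59539106] -74.94120738187739
```

Two things could be the mirror. One has a black frame and an orange handle and stands in the wooden stand: top (190,304), scene (483,277). The other is the yellow look-alike: top (185,257), scene (452,310). I choose the black-framed one. The crops show its glass facing +x and its normal at a yaw of about -5.3°. The blue tile is on the jig's right (-y).

step_arm --commands '[[[-0.1,0.2,-0.15],[0,0,0],1],[[-0.194,0.766,-0.629],[0,0,0],1],[[-0.194,0.766,-0.629],[0,0,0],1],[[-0.194,0.766,-0.629],[0,0,0],1],[[-0.194,0.766,-0.629],[0,0,0],1],[[-0.194,0.766,-0.629],[0,0,0],1],[[-0.194,0.766,-0.629],[0,0,0],1],[[-0.194,0.766,-0.629],[0,0,0],1],[[-0.194,0.766,-0.629],[0,0,0],1],[[-0.194,0.766,-0.629],[0,0,0],1],[[-0.194,0.766,-0.629],[0,0,0],1],[[-0.194,0.766,-0.629],[0,0,0],1]]'

```text
t: 1.3
position: [0.451, -0.1993, 0.4008]
eef_rot: [0.562, 0.429, 0.562, -0.429]
contact_force: [-0.3, -0.0, -0.3]
width: 0.0851
```

step_arm --commands '[[[0.08,0.221,-0.966],[0.226,0,0],1],[[0.08,0.221,-0.966],[0.226,0,0],1],[[0.08,0.221,-0.966],[0.226,0,0],1],[[0.08,0.221,-0.966],[0.226,0,0],1],[[0.08,0.221,-0.966],[0.226,0,0],1],[[0.08,0.221,-0.966],[0.226,0,0],1],[[0.08,0.221,-0.966],[0.226,0,0],1],[[0.08,0.221,-0.966],[0.226,0,0],1],[[0.08,0.221,-0.966],[0.226,0,0],1],[[0.08,0.221,-0.966],[0.226,0,0],1],[[0.08,0.221,-0.966],[0.226,0,0],1],[[0.08,0.221,-0.966],[0.226,0,0],1]]'

```text
t: 2.5
position: [0.432, 0.2943, 0.3596]
eef_rot: [-0.477, -0.521, -0.477, 0.523]
contact_force: [-0.0, -0.4, 0.5]
width: 0.085
```

Run:
```python
from plant import monitor, eyes
from h import *
from scipy.spatial.transform import Rotation as R
s=monitor.read_state();q=s["eef_rot"];M=R.from_quat(q[[1,2,3,0]]).as_matrix();print(s["position"],M.round(3),s["joints"].round(2))
c=eyes.read_camera("wrist");np.savez("w1.npz",**c);cv2.imwrite("pics/w1.png",c["frame"][:,:,::-1]);print(c["fovy"],(-c["extrinsics"][:3,:3].T@c["extrinsics"][:3,3]).round(3),proj(c,np.array([.432,.2955,.181])))
```

```text
[0.43199435 0.29433276 0.3595651 ] [[-0.002  0.996 -0.092]
 [-0.002 -0.092 -0.996]
 [-1.    -0.002  0.002]] [ 0.46 -0.22  1.78 -0.    1.59  2.12]
69.12820457704042 [0.508 0.289 0.429] (np.float64(323.74128278582907), np.float64(232.42112804433756))
```

View pics/w1.png

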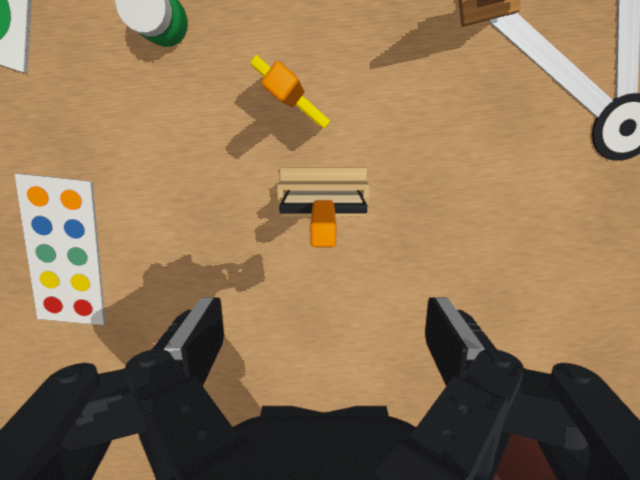

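Run:
```python
from h import *
c=load("w1.npz");X=cloud(c);h=cv2.cvtColor(c["frame"],cv2.COLOR_RGB2HSV);u,v=np.meshgrid(range(640),range(480))
o=(u>300)&(u<345)&(v>195)&(v<252)&(h[...,0]<18)&(h[...,1]>190)
m=o&(X[...,2]>.176);r=cv2.minAreaRect(np.stack([u[m],v[m]],1).astype(np.float32));print(m.sum(),r,P(c,*r[0],.181),np.median(X[m][:,2]))
k=(u>270)&(u<375)&(v>185)&(v<216)&(h[...,2]<60)&(X[...,2]>.088)&(X[...,2]<.1)
p=X[k];w=np.linalg.svd(p[:,:2]-p[:,:2].mean(0),full_matrices=False)[2][0];print("frame",p.mean(0),np.degrees(np.arctan2(w[1],w[0])),np.ptp(p[:,:2]@w))
g=cv2.cvtColor(c["frame"],cv2.COLOR_RGB2GRAY).astype(float)
w=np.clip(150-g,0,None)*(np.hypot(u-627,v-128)<12);a,b=(u*w).sum()/w.sum(),(v*w).sum()/w.sum();print("ring",a,b,P(c,a,b,.004))
```

```text
175 ((322.5, 233.5), (25.0, 25.0), 90.0) [0.43124606 0.2964983  0.181     ] 0.17937301208274403
frame [0.43042703 0.29692723 0.09339443] 84.78559666882569 0.08511150443970478
ring 627.3804391217565 127.1822577068086 [ 0.47334916 -0.06448844  0.004     ]
```

step_arm --commands '[[[0.08,-0.002,-0.004],[0,0,0],1],[[0.16,-0.002,-0.004],[0,0,0],1],[[0.22,-0.002,-0.004],[0,0,0],1],[[0.28,-0.002,-0.004],[0,0,0],1],[[0.31,-0.002,-0.004],[0,0,0],1],[[0.333,-0.002,-0.004],[0,0,0],1],[[0.333,-0.002,-0.004],[0,0,0],1],[[0.333,-0.002,-0.004],[0,0,0],1]]'

```text
t: 3.35
position: [0.4318, 0.2968, 0.1958]
eef_rot: [0.476, 0.523, 0.476, -0.522]
contact_force: [0.2, 0.8, -0.2]
width: 0.0853
```

Run:
```python
from plant import monitor, eyes
from h import *
s=monitor.read_state();print(s["position"],s["contact_force"])
c=eyes.read_camera("scene");cv2.imwrite("pics/s2.png",cv2.resize(c["frame"][180:360,390:590,::-1],None,fx=3,fy=3))
```

```text
[0.431821   0.29677719 0.19580319] [ 0.21094299  0.78162613 -0.17807474]
```

View pics/s2.png

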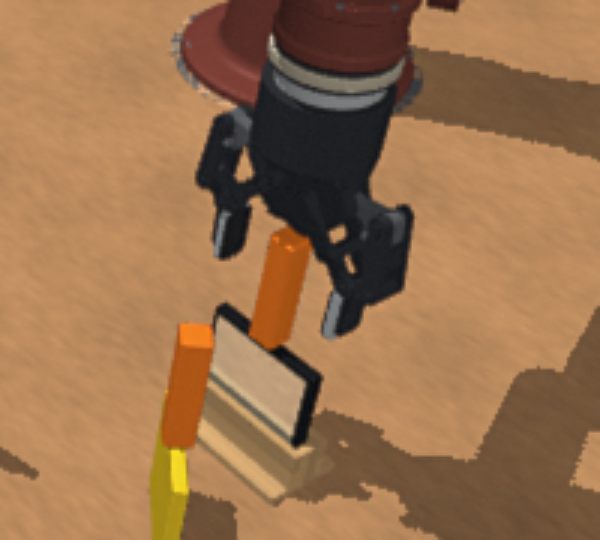

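The open fingers straddle the handle at crop (280,290), one on each side. Closing now.

step_arm --commands '[[[0,0,0],[0,0,0],-1],[[0,0,0],[0,0,0],-1],[[0,0,0],[0,0,0],-1],[[0,0,0],[0,0,0],-1],[[0,0,0],[0,0,0],-1],[[0,0,0],[0,0,0],-1],[[0,0,0],[0,0,0],-1],[[0,0,0],[0,0,0],-1],[[0,0,0],[0,0,0],-1],[[0,0,0],[0,0,0],-1]]'

```text
t: 4.4
position: [0.4309, 0.2969, 0.1944]
eef_rot: [-0.476, -0.523, -0.476, 0.523]
contact_force: [-0.2, -1.1, 0.6]
width: 0.0197
```

step_arm --commands '[[[-0.03,0,0],[0,0,0],-1],[[-0.07,0,0],[0,0,0],-1],[[-0.12,0,0],[0,0,0],-1],[[-0.17,0,0],[0,0,0],-1],[[-0.22,0,0],[0,0,0],-1],[[-0.26,0,0],[0,0,0],-1],[[-0.28,0,0],[0,0,0],-1],[[-0.28,0,0],[0,0,0],-1],[[-0.28,0,0],[0,0,0],-1]]'

```text
t: 5.3
position: [0.4306, 0.2967, 0.3335]
eef_rot: [-0.476, -0.522, -0.477, 0.523]
contact_force: [-0.4, -0.4, -3.1]
width: 0.0194
```

Run:
```python
from plant import monitor, eyes
from h import *
s=monitor.read_state();print(s["position"],s["contact_force"],s["moment"],s["width"])
c=eyes.read_camera("scene");cv2.imwrite("pics/s3.png",cv2.resize(c["frame"][120:360,390:590,::-1],None,fx=2.5,fy=2.5))
c=eyes.read_camera("wrist");cv2.imwrite("pics/w3.png",c["frame"][:,:,::-1])
from scipy.spatial.transform import Rotation as R
q=s["eef_rot"];M=R.from_quat(q[[1,2,3,0]]).as_matrix();print(M.round(4))
```

```text
[0.43061667 0.29671833 0.33353645] [-0.41676485 -0.36890204 -3.05298288] [-0.00408317  0.01949519 -0.00107004] 0.019407729889183992
[[-1.200e-03  9.958e-01 -9.210e-02]
 [-6.000e-04 -9.210e-02 -9.958e-01]
 [-1.000e+00 -1.100e-03  7.000e-04]]
```

View pics/s3.png

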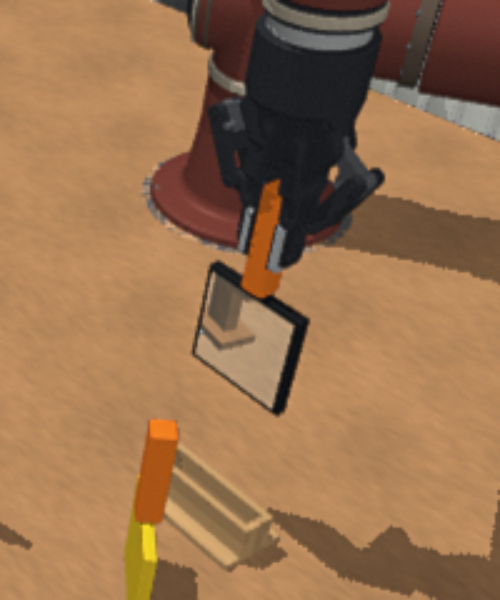

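View pics/w3.png

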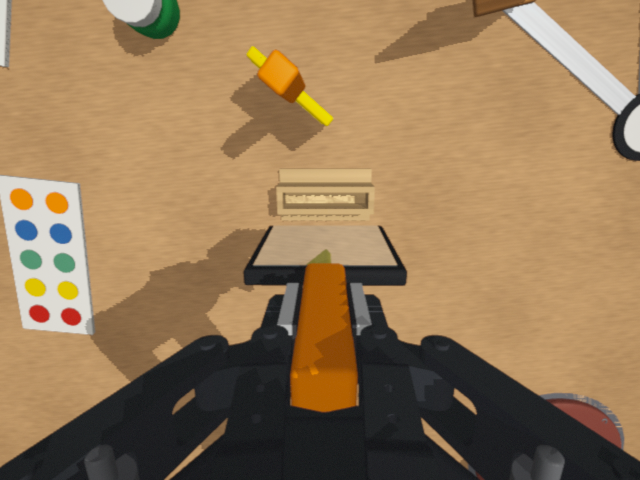

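step_arm --commands '[[[0,0.014,0.07],[0.02,0,0],-1],[[0,0.03,0.15],[0.03,0,0],-1],[[0,0.047,0.23],[0.04,0,0],-1],[[0,0.063,0.31],[0.05,0,0],-1],[[0,0.079,0.39],[0.06,0,0],-1],[[0,0.095,0.47],[0.07,0,0],-1],[[0,0.111,0.55],[0.08,0,0],-1],[[0,0.125,0.62],[0.089,0,0],-1],[[0,0.136,0.67],[0.089,0,0],-1],[[0,0.143,0.709],[0.089,0,0],-1],[[0,0.143,0.709],[0.089,0,0],-1],[[0,0.143,0.709],[0.089,0,0],-1]]'

```text
t: 6.6
position: [0.4691, -0.0626, 0.3332]
eef_rot: [-0.438, -0.554, -0.439, 0.555]
contact_force: [-0.2, 0.4, -2.3]
width: 0.0191
```

step_arm --commands '[[[0.03,0,0],[0,0,0],-1],[[0.06,0,0],[0,0,0],-1],[[0.09,0,0],[0,0,0],-1],[[0.11,0,0],[0,0,0],-1],[[0.13,0,0],[0,0,0],-1],[[0.138,0,0],[0,0,0],-1],[[0.138,0,0],[0,0,0],-1],[[0.138,0,0],[0,0,0],-1],[[0.138,0,0],[0,0,0],-1]]'

```text
t: 7.5
position: [0.4699, -0.0628, 0.2663]
eef_rot: [0.439, 0.555, 0.438, -0.554]
contact_force: [0.1, -0.1, -2.6]
width: 0.0192
```

Run:
```python
from plant import monitor, eyes
from h import *
from scipy.spatial.transform import Rotation as R
s=monitor.read_state();print(s["t"],s["position"],s["contact_force"],s["moment"],s["width"])
q=s["eef_rot"];M=R.from_quat(q[[1,2,3,0]]).as_matrix();print(M.round(4),np.degrees(np.arctan2(M[1,1],M[0,1])))
for n in("scene","top","wrist"):
    c=eyes.read_camera(n);np.savez(n[0]+"4.npz",**c);cv2.imwrite(f"pics/{n}4.png",c["frame"][:,:,::-1])
    print(n,"glass at",proj(c,np.array([.4742,-.0638,.12])))
```

```text
7.5 [ 0.46988708 -0.06282966  0.2663035 ] [ 0.13797895 -0.13452713 -2.60734913] [ 0.00939793  0.03106093 -0.01195367] 0.01915614005104848
[[ 1.500e-03  9.732e-01 -2.299e-01]
 [-4.000e-04 -2.299e-01 -9.732e-01]
 [-1.000e+00  1.600e-03  1.000e-04]] -13.29342399296354
scene glass at (np.float64(345.72869125054945), np.float64(211.27537633845313))
top glass at (np.float64(344.2473771252969), np.float64(284.90990731226384))
wrist glass at (np.float64(325.869783085961), np.float64(240.67703324114086))
```

View pics/scene4.png

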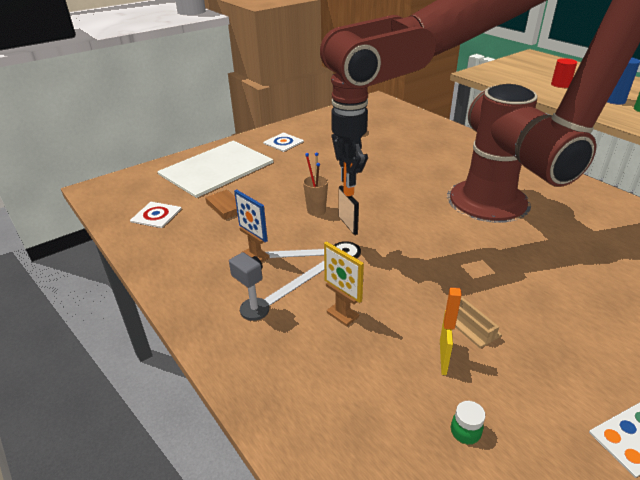

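View pics/wrist4.png

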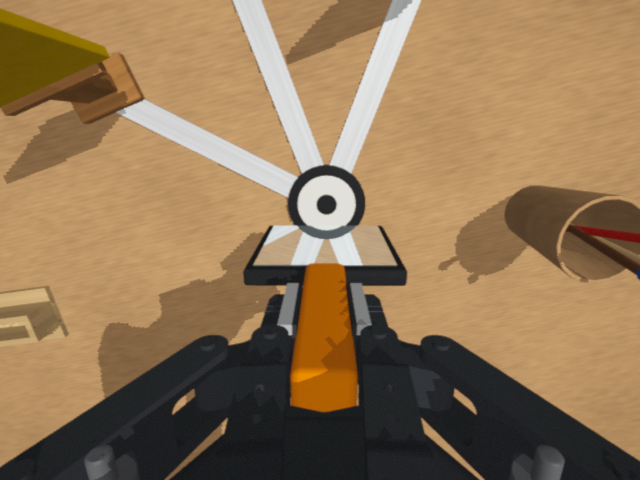

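View pics/top4.png

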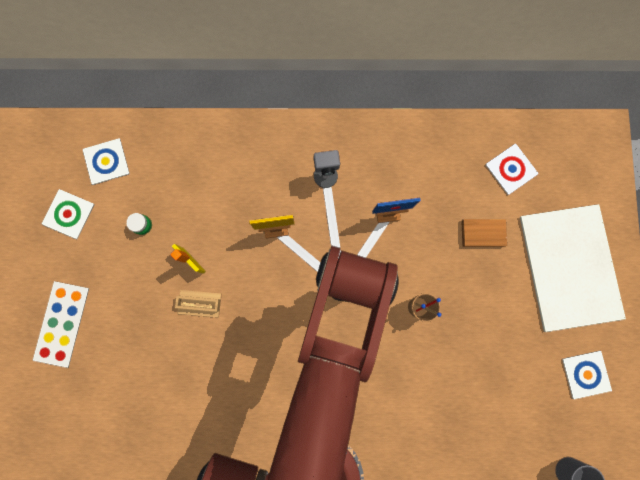

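Run:
```python
from h import *
c=load("w4.npz");X=cloud(c);h=cv2.cvtColor(c["frame"],cv2.COLOR_RGB2HSV);u,v=np.meshgrid(range(640),range(480))
g=cv2.cvtColor(c["frame"],cv2.COLOR_RGB2GRAY).astype(float)
w=np.clip(150-g,0,None)*(np.hypot(u-326,v-204)<17);a,b=(u*w).sum()/w.sum(),(v*w).sum()/w.sum();C=P(c,a,b,.004);print("ring",a,b,C)
def bar(poly):
    m=np.zeros((480,640),np.uint8);cv2.fillPoly(m,[np.array(poly)],1);m=(m>0)&(h[...,1]<45)&(h[...,2]>150)
    p=np.array([P(c,x,y,.003) for x,y in zip(u[m],v[m])])[:,:2]
    vx,vy,x0,y0=cv2.fitLine(p.astype(np.float32),2,0,.01,.01).ravel();return m.sum(),np.degrees(np.arctan2(vy,vx)),(C[0]-x0)*vy-(C[1]-y0)*vx
print("cam",bar([(225,5),(270,5),(330,150),(290,165)]));print("blue",bar([(365,70),(400,70),(355,165),(325,165)]));print("yel",bar([(140,90),(140,125),(280,200),(290,165)]))
k=(h[...,2]<60)&(u>240)&(u<410)&(v>262)&(v<290)&(X[...,2]>.155)&(X[...,2]<.175);k&=(u<280)|(u>372)
p=X[k];d=p[:,:2]-p[:,:2].mean(0);q=np.linalg.svd(d,full_matrices=False)[2][0];print("frame top",k.sum(),p.min(0),p.max(0),p.mean(0),np.degrees(np.arctan2(q[1],q[0])),np.ptp(d@q))
s=load("s4.npz");X=cloud(s);h=cv2.cvtColor(s["frame"],cv2.COLOR_RGB2HSV)
# frame + glass in scene
k=(u>334)&(u<360)&(v>185)&(v<236)&(X[...,0]>.44)&(X[...,0]<.5)&(X[...,2]>.06)&(X[...,2]<.17)&(X[...,1]<-.01)&(X[...,1]>-.12)
gl=k&(h[...,2]>100)&(h[...,1]<110)
p=X[gl];c0=p.mean(0);V=np.linalg.svd(p-c0)[2][2];V*=np.sign(V[0]);print("glass",gl.sum(),c0,(p.min(0)+p.max(0))/2,V,np.degrees(np.arctan2(V[1],V[0])),"tilt",np.degrees(np.arcsin(V[2])))
fr=X[k];print("frame ext",fr.min(0),fr.max(0))
cv2.imwrite("pics/sc4.png",cv2.resize(s["frame"][140:270,300:400,::-1],None,fx=4.5,fy=4.5,interpolation=2))
```

```text
ring 326.0903914830537 204.21636008355233 [ 0.47295386 -0.0643328   0.004     ]
cam (np.int64(4258), np.float32(8.140308), np.float64(-0.0006213878352548004))
blue (np.int64(2583), np.float32(-35.71529), np.float64(0.0023243869275096016))
yel (np.int64(3927), np.float32(49.466755), np.float64(0.00033002248564771575))
frame top 1308 [ 0.45529789 -0.10416955  0.15619376] [ 0.48340301 -0.01947795  0.1672368 ] [ 0.47040084 -0.06095123  0.16474557] 76.89113546174765 0.08637129560463697
glass 433 [ 0.47372945 -0.06374212  0.12194015] [ 0.47258759 -0.06538648  0.11984735] [ 0.97318562 -0.23001718  0.00136076] -13.298095926854023 tilt 0.07796566933078869
frame ext [ 0.45773982 -0.10517177  0.07769533] [ 0.48418461 -0.01654781  0.16968619]
```

View pics/sc4.png

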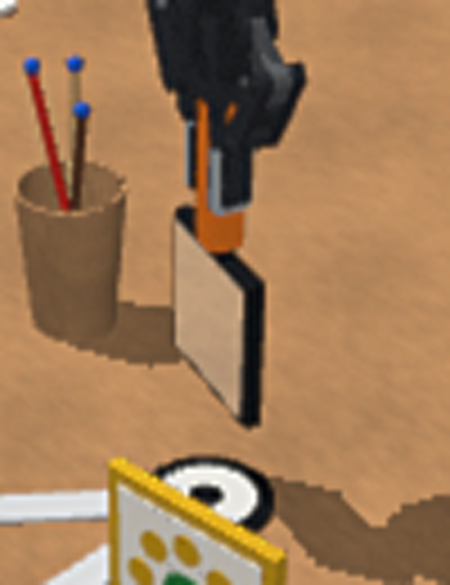

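The glass is about 1.5 mm high and 1 mm off in x, and the yaw agrees at -13.1° and -13.3° against a target of -13.3°. I'll make a small trim.

step_arm --commands '[[[0.003,-0.002,0],[0,0,0],-1],[[0.003,-0.002,0],[0,0,0],-1],[[0.003,-0.002,0],[0,0,0],-1],[[0.003,-0.002,0],[0,0,0],-1],[[0.003,-0.002,0],[0,0,0],-1],[[0.003,-0.002,0],[0,0,0],-1],[[0.003,-0.002,0],[0,0,0],-1],[[0.003,-0.002,0],[0,0,0],-1]]'

```text
t: 8.45
position: [0.4685, -0.0625, 0.2639]
eef_rot: [0.439, 0.555, 0.439, -0.555]
contact_force: [0.1, 0.3, -1.4]
width: 0.0195
```

Run:
```python
from plant import monitor, eyes, bot
from h import *
st=monitor.read_state();print(st["t"],st["position"],np.abs(st["joint_velocities"]).max(),st["width"],st["contact_force"])
s=eyes.read_camera("scene");X=cloud(s);h=cv2.cvtColor(s["frame"],cv2.COLOR_RGB2HSV);u,v=np.meshgrid(range(640),range(480))
k=(u>334)&(u<360)&(v>185)&(v<236)&(X[...,0]>.44)&(X[...,0]<.5)&(X[...,2]>.06)&(X[...,2]<.17)&(X[...,1]<-.01)&(X[...,1]>-.12)
gl=k&(h[...,2]>100)&(h[...,1]<110);p=X[gl];c0=p.mean(0);V=np.linalg.svd(p-c0)[2][2];V*=np.sign(V[0])
G=(p.min(0)+p.max(0))/2;print(c0,G,np.degrees(np.arctan2(V[1],V[0])))
# where does reflected lens ray meet dot plane
a=np.radians(7.7);C=np.array([.4737,-.064]);L=C+.266*np.array([np.cos(a),np.sin(a)]);b=a-np.radians(42);D=C+.22*np.array([np.cos(b),np.sin(b)])
n=np.array([np.cos(np.radians(-13.2)),np.sin(np.radians(-13.2))])
g=c0[:2];r=(g-L)/np.linalg.norm(g-L);r=r-2*(r@n)*n;e=np.array([np.cos(a),np.sin(a)]);hit=g+r*((D-g)@e)/(r@e);print("hit-dot mm",(hit-D)*1000)
```

```text
8.45 [ 0.46852214 -0.06246459  0.26389826] 0.0021236429159698328 0.01950519864106534 [ 0.06300917  0.2848542  -1.35848095]
[ 0.4719523  -0.06400573  0.11951116] [ 0.46956218 -0.06561635  0.11942401] -13.497689863515493
hit-dot mm [ 0.00496461 -0.03671904]
```

```bash
python3 -c "
from plant import bot;print(bot.close_job())"
```

```text
the job is handed in; nothing more can be done
None
```

I took the black-framed mirror by its handle straight up out of the wooden stand and carried it over the jig's ring. I held it there by the gripper alone and handed the job in at about 8.5 s.

**Last checks**
- **Position:** the glass centre measured (0.472, -0.064, 0.1195) m, against a spot of about (0.474, -0.064, 0.120) m.
- **Direction:** the glass normal was at a yaw of -13.1° to -13.5°, against a target of -13.3°. The tilt was about 0.1°, measured just before the final small trim.
- **Red dot:** tracing the lens ray off the glass with these numbers lands on the dot within 1 mm. That used an assumed normal of -13.2°. No camera view showed the dot in the glass directly.
- **Hold:** the grip width was steady at 19.5 mm and the arm was still. I saw no contact with the tiles, the jig or the other objects.

**Disagreements:** the cameras differed by up to about 5 mm on the ring's position. They also differed by about 1° on the jig's direction (6.9° to 8.1°). I judged a middle value for each: (0.4735, -0.064) m for the ring centre and 7.7° for the jig's direction. A 1° error in the jig's direction would shift the reflection by about 8 mm on the 24 mm dot.

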